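# Find the rocking corner of the jig plate and press its shim flat

### The arm

A 6-joint arm with a two-finger parallel gripper is mounted at the origin on a cart in front of the work surface, level with it; the furniture and walls round the work are solid. World frame = base frame: x ahead of the robot, y to its left, z up, the work surface at z = 0. Lengths are in m, angles in rad, forces in N, time in s.
With the tool pointing down it reaches from about 0.375 to 0.9 m from the base axis. Payload 3.1 kg.
Tool frame: the origin (TCP) lies at the very end of the fingers, on their centre line; the grasp point (between the pads) lies 19 mm behind it; x points along the fingers, z is the direction in which the jaws open and shut, and the axes are right-handed (so a half turn about x gives the same grasp; the last joint's range is limited). The gripper opens to 85 mm and grips with 20 to 120 N. Pads are 22 mm wide; open, the fingers measure 114 mm over their backs; the gripper's body (76 mm by 85 mm) begins 54 mm behind the grasp point. The pads swing forward as they close: fully open they stand 13 mm farther back than shut.
Start: joints at [-1.484, 0.527, 1.433, -0, 1.181, -0.178], TCP at [0.164, -0.603, 0.231] pointing down, gripper open.
Joint ranges: [-3.08, 3.08], [-0.75, 2.2], [0.22, 2.44], [-1.43, 4.57], [0, 2.65], [-2.85, 2.85]. Speed limits (rad/s): [2.79, 2.79, 3.14, 3.14, 3.14, 3.14].

### API

Orientations are given as a unit quaternion [x, y, z, w].
In Python, from station import manip, viewer, job gives the robot as it stands.
- The arm moves only by the tool move_arm, never from a script. Its argument "deltas" is one flat list of numbers, 7 for each row, row after row: the finger opening in mm, from 0 to 85.4, then the shift along the tool's x, y, z in mm, then the turn, a rotation vector about the tool's x, y, z in degrees. In form: [jaw, tx, ty, tz, rx, ry, rz, jaw, tx, ty, tz, rx, ry, rz, ...]. A call has 1 to 10 rows; each row shifts and turns the commanded pose from where the row before left it, along the tool's axes as they then stand; what a row does not reach is not made up. A row lasts 1/10 s, in which the tool goes at most 50 mm and 8.59 degrees, less where a joint would pass 70% of its speed; a pose out of reach is approached as far as the arm can. A call is refused whole if a number of a shift passes 50 or a number of a turn 8.59, either way. A call with a gripper value outside its range is refused whole. The fingers move at their own pace and stop on an object; "force" is the grip in N (left out, the last holds). Time passes only in rows, so rows that do not move let the fingers close. It gives the time, the measured TCP pose, the force and the opening at its end, in the units of the state.
- manip.sense(): the state, without advancing time (a new reading comes with each control period).
- viewer.snapshot(name): name is "scene" or "top" or "wrist"; returns a dict with "image" (400x640x3 uint8, red, green, blue), "depth" (400x640 float32, m along the optical axis (not along the pixel's ray), 0 where there is no reading), "fovy" (degrees; the focal length in pixels is half the picture's height over the tangent of half this angle, whatever the lens; pixels are square), "cx", "cy" (the principal point, pixels), "R" (3x3) and "t" (3): a world point X has camera coordinates R X + t. Camera axes: x right, y down, z forward; pixel columns grow to the right and rows downward; lengths in m; the calibration is good to about 2 mm. A picture is of the moment at which its call begins.
- job.sign_off(): hands the job in, once; it reports no verdict.
The state is a dict: "t": time; "q": joint angles; "qd": joint speeds; "tau": joint torques, N m; "tcp_pos": TCP position; "tool_rot": TCP orientation; "force": force on the tool from outside, world axes, zero at the start; "ft_torque": the same for the moment, N m; "finger_gap": opening from 0.0 (shut) to 1.0 (fully open).
Only numpy, scipy, OpenCV 4.12 (cv2) and the standard library are available. Lean on these libraries where they do the work, as an engineer would, in place of code of your own. Each camera call takes 0.05 s, during which the arm holds its last target.

### The job

The jig plate on the bench rocks at one corner. Press down on its corner lugs with the fingertips until you find the one that gives, then press that corner's shim (the sloping steel leaf on the robot's side of the lug) fully flat and move clear. Leave the other three shims standing, only press and never lift the plate, and leave the disc lying on it and the things round it where they are.

Things in the scene. Friction and masses are not known exactly. Their poses are not given: they have to be found in the camera images.
- base: Grey steel slab fixed on the bench under the jig plate, 8 mm thick, from -150 to +100 mm in x and +-130 mm in y. Origin on the bench top, straight below the plate's centre; +x points away from the robot (turned up to 0.25 rad), +y left, z up. Four locating pins (dia 8, top 42 mm above the bench) stand 2 mm clear of the plate's two ends.
- plate: Aluminium jig plate, 0.75 kg, 12 mm thick, lying loose and level on four steel feet, underside 34 mm and top 46 mm above the bench. H shaped: middle 170 (x) x 100 (y) mm, four lugs 40 mm long in x reach out to y = +-115 mm. Origin at the centre of its underside; axes as the base's. Three feet are solid; one, alike to the eye and at any corner, is soft.
- lug_far_left (a point): Point on top of the plate's far left lug as seen from the robot, right above its foot, 65 mm in x and 90 mm in y from the plate's middle, 46 mm above the bench: press the corner here. At the soft foot a push of about 5 N or more sinks it about 5 mm to a stop, the plate rocks, and it springs back when released. A firm corner gives under 1 mm.
- lug_far_right (a point): Point on top of the plate's far right lug as seen from the robot, right above its foot, 65 mm in x and 90 mm in y from the plate's middle, 46 mm above the bench: press the corner here. At the soft foot a push of about 5 N or more sinks it about 5 mm to a stop, the plate rocks, and it springs back when released. A firm corner gives under 1 mm.
- lug_near_left (a point): Point on top of the plate's near left lug as seen from the robot, right above its foot, 65 mm in x and 90 mm in y from the plate's middle, 46 mm above the bench: press the corner here. At the soft foot a push of about 5 N or more sinks it about 5 mm to a stop, the plate rocks, and it springs back when released. A firm corner gives under 1 mm.
- lug_near_right (a point): Point on top of the plate's near right lug as seen from the robot, right above its foot, 65 mm in x and 90 mm in y from the plate's middle, 46 mm above the bench: press the corner here. At the soft foot a push of about 5 N or more sinks it about 5 mm to a stop, the plate rocks, and it springs back when released. A firm corner gives under 1 mm.
- shim_a (a joint): Angle of one shim, rad: 0 to 0.08 standing at the start (tab sloping up about 0.7 rad), 0.7 flat. Turns at about 6 N on the tab and stays where left. Only the soft corner's shim goes flat (its tongue then fills the gap under the lug); at a firm corner it stops at 0.3. Letters tell nothing of the corner: the four units are placed at random.
- tab_a (a point): Press point on top of shim_a's tab, 33 mm from its hinge, 12 from its free end. Steel leaf 65 x 30 x 4 mm, hinge pin along base y, 31.5 mm above the bench, 31 mm on the base's -x side of its lug's point; the tab slopes up 45 mm towards -x, the tongue goes 20 mm under the lug. Flat, this point is 64 mm on the -x side of the lug's point and 33.5 mm above the bench.
- shim_b (a joint): Angle of one shim, rad: 0 to 0.08 standing at the start (tab sloping up about 0.7 rad), 0.7 flat. Turns at about 6 N on the tab and stays where left. Only the soft corner's shim goes flat (its tongue then fills the gap under the lug); at a firm corner it stops at 0.3. Letters tell nothing of the corner: the four units are placed at random.
- tab_b (a point): Press point on top of shim_b's tab, 33 mm from its hinge, 12 from its free end. Steel leaf 65 x 30 x 4 mm, hinge pin along base y, 31.5 mm above the bench, 31 mm on the base's -x side of its lug's point; the tab slopes up 45 mm towards -x, the tongue goes 20 mm under the lug. Flat, this point is 64 mm on the -x side of the lug's point and 33.5 mm above the bench.
- shim_c (a joint): Angle of one shim, rad: 0 to 0.08 standing at the start (tab sloping up about 0.7 rad), 0.7 flat. Turns at about 6 N on the tab and stays where left. Only the soft corner's shim goes flat (its tongue then fills the gap under the lug); at a firm corner it stops at 0.3. Letters tell nothing of the corner: the four units are placed at random.
- tab_c (a point): Press point on top of shim_c's tab, 33 mm from its hinge, 12 from its free end. Steel leaf 65 x 30 x 4 mm, hinge pin along base y, 31.5 mm above the bench, 31 mm on the base's -x side of its lug's point; the tab slopes up 45 mm towards -x, the tongue goes 20 mm under the lug. Flat, this point is 64 mm on the -x side of the lug's point and 33.5 mm above the bench.
- shim_d (a joint): Angle of one shim, rad: 0 to 0.08 standing at the start (tab sloping up about 0.7 rad), 0.7 flat. Turns at about 6 N on the tab and stays where left. Only the soft corner's shim goes flat (its tongue then fills the gap under the lug); at a firm corner it stops at 0.3. Letters tell nothing of the corner: the four units are placed at random.
- tab_d (a point): Press point on top of shim_d's tab, 33 mm from its hinge, 12 from its free end. Steel leaf 65 x 30 x 4 mm, hinge pin along base y, 31.5 mm above the bench, 31 mm on the base's -x side of its lug's point; the tab slopes up 45 mm towards -x, the tongue goes 20 mm under the lug. Flat, this point is 64 mm on the -x side of the lug's point and 33.5 mm above the bench.
- disc: White plastic disc with a hole, 62 mm diameter, 12 mm high, lying loose on the middle of the jig plate. Origin at the centre of its underside. To be left there.
- bottle: Small red bottle of thread lock, 36 mm diameter, 104 mm high, standing on the bench; loose, to be left alone. Origin at the centre of its underside.
- tin: Round grease tin, 70 mm diameter, 28 mm high, on the bench; loose, to be left alone. Origin at the centre of its underside.
- hex_key: Dark L-shaped hex key, 28 x 72 x 5 mm, lying on the bench; loose, to be left alone. Origin at the centre of its underside.
- piston: White piston with steel stem, 65 mm diameter, 103 mm high, standing on the bench; loose, to be left alone. Origin at the centre of its underside.
- marker_pen: Marker pen, 18 mm thick, 125 mm long, lying on the bench; loose, to be left alone. Origin at the centre of its underside.
Mind the look-alikes: they are no part of the job. Leave any blue or red look-alike of the disc alone.

How it is judged:
By the outcome, as a careful person would: the job done as asked, in the order asked, and still so for the second after the job is handed in, with the robot touching nothing.
It also fails if it takes over 58 s, if anything falls off the work surface, if the arm or the gripper's body presses on something with over 40 N, if the wrist force passes 120 N, or if a joint passes its speed limit or range.

## Working session

There is one attempt and no reset: what is moved stays moved. The work goes in short steps, Python scripts to look and compute and a tool call to move; the robot and the scene stay as the last step left them, time stands still between calls to the robot, and variables do not carry over. Pictures are saved under pics/ and viewed, and the job is handed in when it is done.

Besides the shell and the picture viewer there is one more tool, called after "Request:" as name(argument=value, ...), one argument or row to a line, values as JSON. move_arm: Moves the arm, as the interface text tells. Its arguments: {"type":"object","properties":{"deltas":{"type":"array"},"force":{"type":"number"}},"required":["deltas"]}

```bash
ls; mkdir -p pics; python3 - <<'E'
from station import manip, viewer, job
import cv2,pickle
print(manip.sense())
for n in("scene","top","wrist"):
    s=viewer.snapshot(n); cv2.imwrite(f"pics/{n}0.png",s["image"][...,::-1]); pickle.dump(s,open(f"{n}0.pkl","wb"))
    print(n,s["fovy"],s["cx"],s["cy"],s["R"],s["t"])
E
```

```text
pics
{'t': 0.0, 'q': array([-1.48349154e+00,  5.28468825e-01,  1.43390587e+00,  2.31453495e-05,
        1.18139220e+00, -1.78484939e-01]), 'qd': array([ 9.78805945e-04,  5.24278188e-04, -6.90487319e-04,  5.72593371e-04,
        1.00134577e-07, -1.50530151e-04]), 'tau': array([ 3.52629286e-04, -4.42348945e+01, -1.78025758e+01, -2.88410783e-04,
        8.61384789e-03, -5.70575139e-06]), 'tcp_pos': array([ 0.16415   , -0.60231784,  0.23033085]), 'tool_rot': array([ 0.42991431,  0.56235366, -0.42876857,  0.56132839]), 'force': array([-0.34970467, -0.22862967,  0.17640503]), 'ft_torque': array([-0.05216975,  0.04504559, -0.04288814]), 'finger_gap': 1.0012974364548248}
scene 50.38099338678669 325.77269396676456 206.2033214389079 [[-0.89696201 -0.44208617  0.00435496]
 [-0.18809997  0.37269025 -0.90869158]
 [ 0.40009693 -0.81588099 -0.41744539]] [0.46370843 0.15635843 1.16741671]
top 44.39587726482748 321.61502660546364 198.6391195458779 [[-0.02347338 -0.99969284  0.00795118]
 [-0.98942348  0.02209199 -0.14336357]
 [ 0.14314388 -0.01123232 -0.98963815]] [-0.00180835  0.4891848   1.31975778]
wrist 63.03312668924815 318.32392000886034 193.40156262530925 [[ 2.63604589e-01 -9.64630643e-01 -5.86742506e-04]
 [-9.12763373e-01 -2.49627495e-01  3.23340592e-01]
 [-3.12050710e-01 -8.46985066e-02 -9.46282472e-01]] [-0.62521452 -0.04188105  0.37981586]
```

View pics/top0.png

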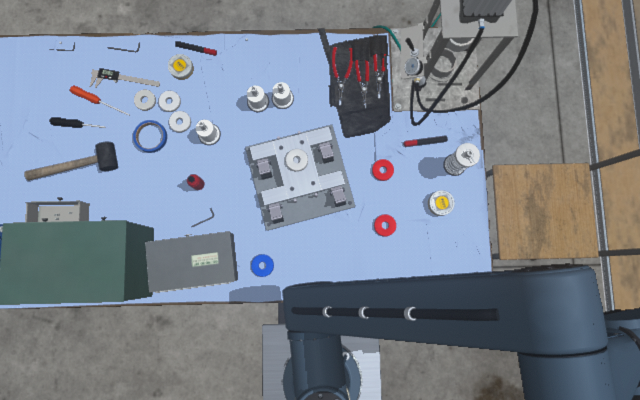

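View pics/scene0.png

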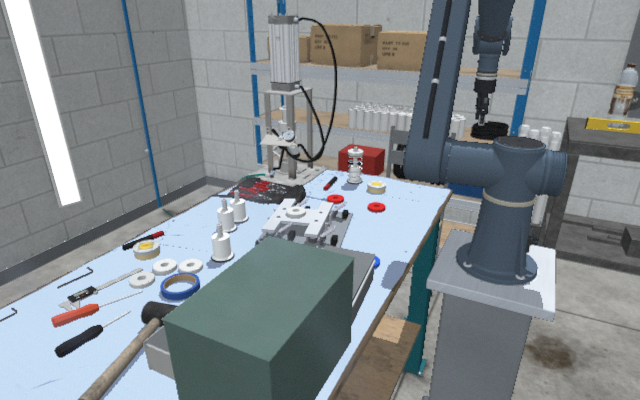

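The top view shows the slab around (300,178) and the disc at (296,160). The red look-alikes are on the right and the arm is clear of the work. Next I'll zoom in and measure.

```bash
cat > h.py <<'E'
import numpy as np,cv2,pickle
def K(s):
    f=200/np.tan(np.radians(s["fovy"])/2); return np.array([[f,0,s["cx"]],[0,f,s["cy"]],[0,0,1]])
def ray(s,u,v,z):
    d=s["R"].T@np.linalg.solve(K(s),[u,v,1]); c=-s["R"].T@s["t"]; return c+d*(z-c[2])/d[2]
def proj(s,X):
    p=K(s)@(s["R"]@np.asarray(X)+s["t"]); return p[:2]/p[2]
def cloud(s):
    v,u=np.mgrid[0:400,0:640]; d=s["depth"]; k=K(s)
    P=np.stack([(u-k[0,2])/k[0,0]*d,(v-k[1,2])/k[1,1]*d,d],-1)
    return (P-s["t"])@s["R"]
E
python3 - <<'E'
from h import *
s=pickle.load(open("top0.pkl","rb"))
im=s["image"][110:240,230:370,::-1]
cv2.imwrite("pics/topz.png",cv2.resize(im,None,fx=5,fy=4.5*5/4.5*0.9,interpolation=cv2.INTER_CUBIC)[:600,:800])
P=cloud(s)
sub=P[110:240,230:370]
z=sub[...,2]
print(np.histogram(z,bins=np.arange(-0.01,0.08,0.004)))
m=(z>0.042)&(z<0.050)
pts=sub[m][:,:2].astype(np.float32)
print(len(pts),pts.mean(0),cv2.minAreaRect(pts))
d=s["image"][110:240,230:370]
m2=(z>.053)&(z<.064)
print("disc",sub[m2].mean(0),m2.sum())
E
```

```text
(array([ 152, 1949, 4842, 3324, 2018,  771,  262,  176,  175,  188,  146,
        151,  423, 1517, 1286,  253,  246,  197,   36,    7,    1,    2]), array([-0.01 , -0.006, -0.002,  0.002,  0.006,  0.01 ,  0.014,  0.018,
        0.022,  0.026,  0.03 ,  0.034,  0.038,  0.042,  0.046,  0.05 ,
        0.054,  0.058,  0.062,  0.066,  0.07 ,  0.074,  0.078]))
2803 [0.5775985  0.05483456] ((0.549297571182251, 0.10344013571739197), (0.22533991932868958, 0.36020931601524353), 19.57196044921875)
disc [0.57091092 0.04868338 0.05762344] 512
```

View pics/topz.png

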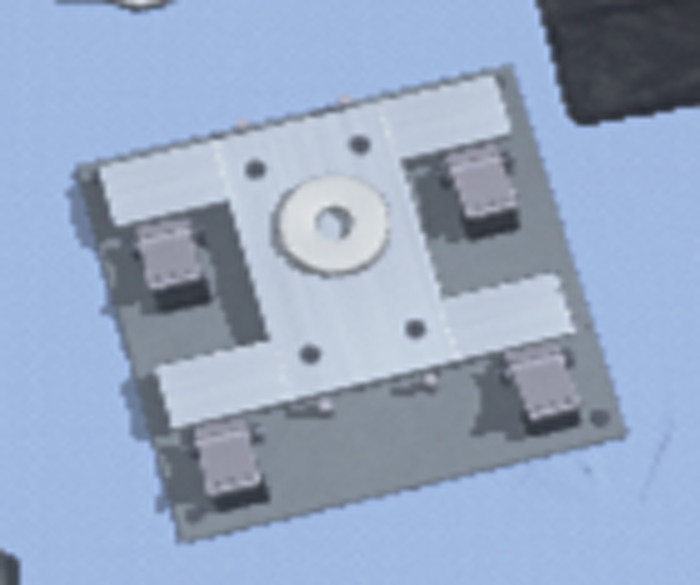

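```bash
python3 - <<'E'
from h import *
s=pickle.load(open("top0.pkl","rb"))
im=s["image"]; P=cloud(s)
hsv=cv2.cvtColor(im,cv2.COLOR_RGB2HSV)
# bright plate + disc mask inside region
roi=np.zeros((400,640),np.uint8); roi[118:236,240:362]=1
m=((hsv[...,1]<60)&(hsv[...,2]>185)&(P[...,2]>.036)&(P[...,2]<.07)&(roi>0)).astype(np.uint8)
m=cv2.morphologyEx(m,cv2.MORPH_OPEN,np.ones((3,3)))
c=max(cv2.findContours(m,0,2)[0],key=cv2.contourArea).reshape(-1,2)
w=np.array([ray(s,u,v,.046)[:2] for u,v in c],np.float32)
print("rect",cv2.minAreaRect(w))
f=lambda x,y,z:ray(s,230+(x+.5)/5-.5,110+(y+.5)/4.5-.5,z)[:2]
Q=np.array([f(*p,.046) for p in[(100,168),(502,73),(577,332),(175,430)]])
print(Q,Q.mean(0)); e=Q[0]-Q[3]; e2=Q[1]-Q[2]; g=Q[0]-Q[1]; g2=Q[3]-Q[2]
for k in(e,e2,g,g2): print(np.linalg.norm(k),np.arctan2(k[1],k[0]))
S=np.array([f(*p,.008) for p in[(78,168),(512,65),(627,437),(180,543)]])
print(S.mean(0)); e=S[0]-S[3]; e2=S[1]-S[2]; g=S[0]-S[1]; g2=S[3]-S[2]
for k in(e,e2,g,g2): print(np.linalg.norm(k),np.arctan2(k[1],k[0]))
a=np.arctan2(*(e+e2)[::-1]); print("origin from slab",S.mean(0)+.025*np.array([np.cos(a),np.sin(a)]))
o=im.copy(); cv2.drawContours(o,[c.reshape(-1,1,2)],-1,(255,0,0),1)
cv2.imwrite("pics/m.png",cv2.resize(o[110:240,230:370,::-1],None,fx=4,fy=4,interpolation=0))
E
```

```text
rect ((0.5835192203521729, 0.05421777069568634), (0.16807517409324646, 0.22756406664848328), 13.788291931152344)
[[ 0.63718942  0.18397641]
 [ 0.69309328 -0.04122861]
 [ 0.52847737 -0.07831836]
 [ 0.47290995  0.14341318]] [0.5829175  0.05196065]
0.16921323498246094 0.2420740201584658
0.16874255517863976 0.22161030424918363
0.23203996126574497 1.8141135248038145
0.22858830388601695 1.8163459344991106
[0.55798799 0.04793629]
0.2466025411621899 0.23158056025316914
0.24871641888538187 0.23694267944927105
0.25778277534644356 1.815304254660049
0.2590977584073635 1.807093493929187
origin from slab [0.58230508 0.05373969]
```

View pics/m.png

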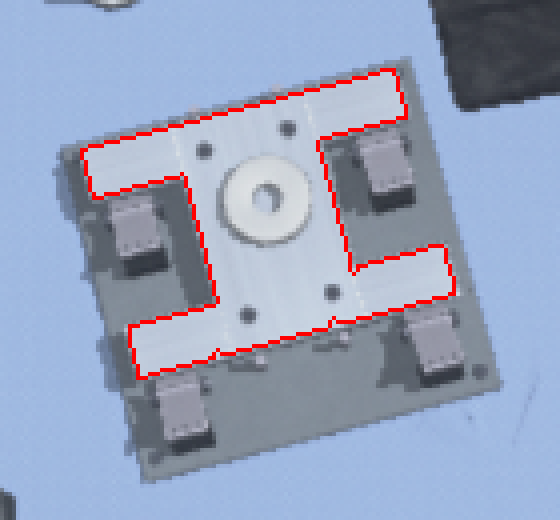

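```bash
cat >> h.py <<'E'
from scipy.spatial.transform import Rotation as Ro
C=np.array([.5828,.053]); A=.238
def b2w(x,y,z=0): 
    c,s_=np.cos(A),np.sin(A); return np.array([C[0]+(c*x-s_*y)/1e3,C[1]+(s_*x+c*y)/1e3,z/1e3])
LUG={a+b:b2w(65*i,90*j,46) for a,i in(("f",1),("n",-1)) for b,j in(("l",1),("r",-1))}
TAB={k:b2w((65 if k[0]=="f" else -65)-62,90 if k[1]=="l" else -90,33.5) for k in LUG}
def delta(st,X,):
    R=Ro.from_quat(st["tool_rot"]); return R.inv().apply(np.asarray(X)-st["tcp_pos"])*1e3
E
python3 - <<'E'
from h import *
from station import manip
st=manip.sense(); R=Ro.from_quat(st["tool_rot"]); M=R.as_matrix(); print(M.round(3))
zy=np.arctan2(M[1,2],M[0,2]); print("z-axis yaw deg",np.degrees(zy),"base yaw",np.degrees(A))
for k in LUG: print(k,LUG[k].round(4),TAB[k].round(4))
X=LUG["nr"].copy(); X[2]=.12; print(delta(st,X))
s=pickle.load(open("top0.pkl","rb")); P=cloud(s)
q=P[(P[...,2]>.12)&(P[...,1]<.3)&(P[...,0]>.35)]; print(q.min(0),q.max(0))
E
```

```text
[[-0.     0.965  0.263]
 [ 0.002  0.263 -0.965]
 [-1.     0.    -0.002]]
z-axis yaw deg -74.77277128803792 base yaw 13.636395524113592
fl [0.6247 0.1558 0.046 ] [0.5645 0.1412 0.0335]
fr [ 0.6672 -0.0191  0.046 ] [ 0.6069 -0.0338  0.0335]
nl [0.4984 0.1251 0.046 ] [0.4382 0.1105 0.0335]
nr [ 0.5409 -0.0498  0.046 ] [ 0.4806 -0.0644  0.0335]
[ 111.44399924  508.5945733  -434.15417107]
[ 0.55227303 -0.45902472  0.12047597] [ 0.93024524 -0.22392212  0.59660171]
```

Request:
move_arm(
  deltas=[0, 0, 17, -14, 0, 0, 0, 0, 0, 34, -29, 0, 0, 0, 0, 0, 34, -29, 0, 0, 0, 0, 0, 34, -29, 0, 0, 0, 0, 0, 34, -29, 0, 0, 0, 0, 0, 34, -29, 0, 0, 0, 0, 0, 34, -29, 0, 0, 0, 0, 0, 34, -29, 0, 0, 0, 0, 0, 34, -29, 0, 0, 0, 0, 0, 34, -29, 0, 0, 0],
  force=40,
)

```text
t: 1.15
tcp_pos: [0.4043, -0.2512, 0.2313]
tool_rot: [0.429, 0.562, -0.429, 0.562]
force: [0.9, -0.0, 0.2]
finger_gap: -0.002
```

Request:
move_arm(
  deltas=[0, 0, 34, -29, 0, 0, 0, 0, 0, 34, -29, 0, 0, 0, 0, 0, 34, -29, 0, 0, 0, 0, 0, 34, -29, 0, 0, 0, 0, 10, 34, -29, 0.8, 0, 0, 0, 30, 17, -14, 0.8, 0, 0, 0, 30, 0, 0, 0, 0, 0, 0, 0, 0, 0, 0, 0, 0, 0, 0, 0, 0, 0, 0, 0],
)

```text
t: 2.05
tcp_pos: [0.5422, -0.0505, 0.1611]
tool_rot: [0.437, 0.556, -0.437, 0.555]
force: [0.5, 0.1, 0.7]
finger_gap: 0.0
```

```bash
python3 - <<'E'
from h import *
from station import manip,viewer
st=manip.sense();X=LUG["nr"];print(st["t"],st["tcp_pos"],st["force"],st["finger_gap"],delta(st,X))
M=Ro.from_quat(st["tool_rot"]).as_matrix();print(np.degrees(np.arctan2(M[1,2],M[0,2])))
s=viewer.snapshot("wrist");cv2.imwrite("pics/w1.png",s["image"][...,::-1])
E
```

```text
2.05 [ 0.54215172 -0.05047632  0.16106846] [0.49587675 0.06780038 0.67515789] 0.0003471564473027347 [115.07079411  -0.92269592  -0.88273462]
-76.3701345522693
```

View pics/w1.png

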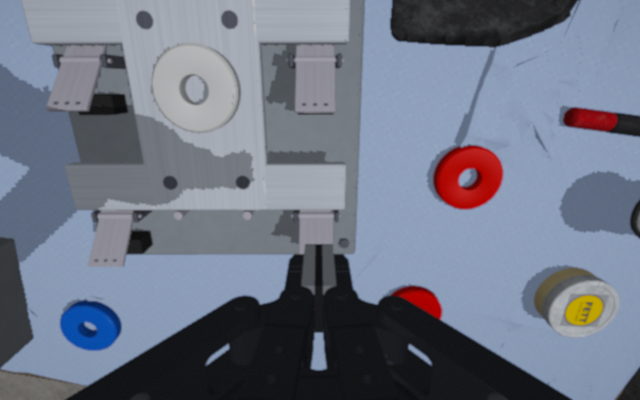

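The wrist view shows the shut fingers at about (318,260), in line with the near right lug, with the tabs standing. I'll go down to press it.

Request:
move_arm(
  deltas=[0, 30, -1, -1, 0, 0, 0, 0, 40, 0, 0, 0, 0, 0, 0, 30, 0, 0, 0, 0, 0, 0, 8, 0, 0, 0, 0, 0, 0, 2, 0, 0, 0, 0, 0, 0, 0, 0, 0, 0, 0, 0],
)

```text
t: 2.7
tcp_pos: [0.5426, -0.0505, 0.0529]
tool_rot: [0.438, 0.555, -0.437, 0.557]
force: [1.1, -0.1, -0.2]
finger_gap: 0.002
```

Request:
move_arm(
  deltas=[0, 2, 0, 0, 0, 0, 0, 0, 1, 0, 0, 0, 0, 0, 0, 1, 0, 0, 0, 0, 0, 0, 1, 0, 0, 0, 0, 0, 0, 0, 0, 0, 0, 0, 0],
)

```text
t: 3.2
tcp_pos: [0.5413, -0.0497, 0.0464]
tool_rot: [0.437, 0.556, -0.437, 0.556]
force: [-0.4, -0.7, 0.2]
finger_gap: -0.002
```

Request:
move_arm(
  deltas=[0, 1, 0, 0, 0, 0, 0, 0, 0, 0, 0, 0, 0, 0],
)

```text
t: 3.4
tcp_pos: [0.5414, -0.0497, 0.0457]
tool_rot: [0.437, 0.556, -0.437, 0.556]
force: [-0.5, -0.1, 5.1]
finger_gap: 0.002
```

Request:
move_arm(
  deltas=[0, 1, 0, 0, 0, 0, 0, 0, 0, 0, 0, 0, 0, 0],
)

```text
t: 3.6
tcp_pos: [0.5413, -0.0498, 0.0449]
tool_rot: [0.437, 0.556, -0.437, 0.556]
force: [-0.8, -0.9, 5.7]
finger_gap: -0.001
```

Request:
move_arm(
  deltas=[0, 1, 0, 0, 0, 0, 0, 0, 0, 0, 0, 0, 0, 0],
)

```text
t: 3.8
tcp_pos: [0.5413, -0.0499, 0.044]
tool_rot: [0.437, 0.556, -0.437, 0.556]
force: [-1.7, -0.4, 7.5]
finger_gap: -0.002
```

Request:
move_arm(
  deltas=[0, 1, 0, 0, 0, 0, 0, 0, 1, 0, 0, 0, 0, 0, 0, 0, 0, 0, 0, 0, 0],
)

```text
t: 4.1
tcp_pos: [0.5412, -0.05, 0.042]
tool_rot: [0.437, 0.556, -0.437, 0.556]
force: [-2.6, -0.6, 7.9]
finger_gap: 0.003
```

Request:
move_arm(
  deltas=[0, 1, 0, 0, 0, 0, 0, 0, 1, 0, 0, 0, 0, 0, 0, 0, 0, 0, 0, 0, 0],
)

```text
t: 4.4
tcp_pos: [0.5411, -0.05, 0.0409]
tool_rot: [0.437, 0.556, -0.437, 0.556]
force: [-4.0, -0.8, 12.7]
finger_gap: -0.0
```

```bash
python3 - <<'E'
from h import *
from station import manip,viewer
st=manip.sense();print(st["t"],st["tcp_pos"],st["force"])
s=viewer.snapshot("wrist");cv2.imwrite("pics/w2.png",s["image"][...,::-1])
E
```

```text
4.4 [ 0.54112656 -0.05004581  0.04086395] [-4.01694571 -0.8154205  12.71876263]
```

View pics/w2.png

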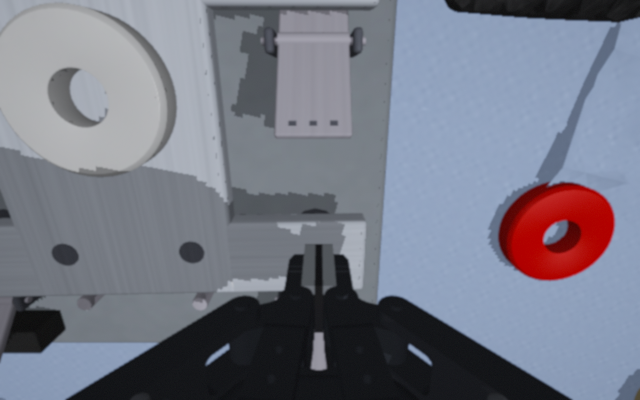

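The near right lug sank from about 46 to 41 mm at 5–8 N and then stiffened at a stop, so that's the soft corner. I'll release it and lift.

Request:
move_arm(
  deltas=[0, -3, 0, 0, 0, 0, 0, 0, -5, 0, 0, 0, 0, 0, 0, -20, 0, 0, 0, 0, 0, 0, -22, 0, 0, 0, 0, 0, 0, 0, 0, 0, 0, 0, 0, 0, 0, 0, 0, 0, 0, 0],
)

```text
t: 5.05
tcp_pos: [0.5415, -0.0498, 0.0894]
tool_rot: [0.437, 0.556, -0.437, 0.556]
force: [-0.2, 0.0, -1.0]
finger_gap: 0.004
```

```bash
python3 - <<'E'
from h import *
from station import manip,viewer
st=manip.sense();print(st["t"],st["tcp_pos"],st["force"],delta(st,TAB["nr"]))
s=viewer.snapshot("top");cv2.imwrite("pics/t2.png",cv2.resize(s["image"][110:240,230:370,::-1],None,fx=4,fy=4))
s=viewer.snapshot("wrist");cv2.imwrite("pics/w3.png",s["image"][...,::-1])
E
```

```text
5.05 [ 0.54147369 -0.0497532   0.08943983] [-0.18915476  0.02574344 -1.00575655] [ 55.89891642 -62.6500717   -0.13328255]
```

View pics/w3.png

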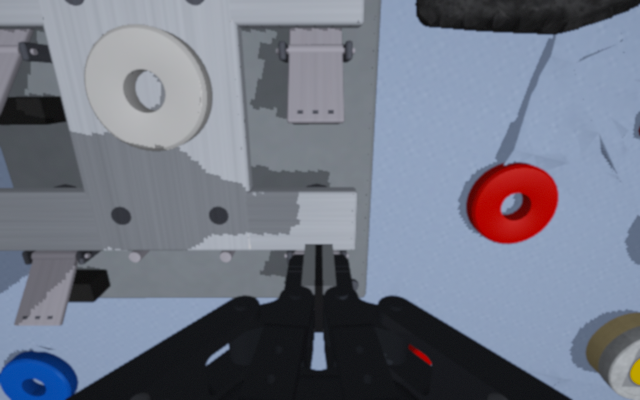

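The plate is level again and the disc and shims haven't moved. I'll go over the tab and down.

Request:
move_arm(
  deltas=[0, 0, -20, 0, 0, 0, 0, 0, 0, -33, 0, 0, 0, 0, 0, 0, -10, 0, 0, 0, 0, 0, 0, 0, 0, 0, 0, 0, 0, 16, 0, 0, 0, 0, 0, 0, 6, 0, 0, 0, 0, 0, 0, 0, 0, 0, 0, 0, 0],
)

```text
t: 5.85
tcp_pos: [0.4807, -0.0645, 0.0664]
tool_rot: [0.437, 0.556, -0.437, 0.556]
force: [0.5, 0.4, 0.3]
finger_gap: -0.008
```

Request:
move_arm(
  deltas=[0, 3, 0, 0, 0, 0, 0, 0, 3, 0, 0, 0, 0, 0, 0, 3, 0, 0, 0, 0, 0, 0, 0, 0, 0, 0, 0, 0],
)

```text
t: 6.25
tcp_pos: [0.4793, -0.0648, 0.0586]
tool_rot: [0.436, 0.556, -0.437, 0.556]
force: [-3.5, -2.9, 3.2]
finger_gap: -0.002
```

Request:
move_arm(
  deltas=[0, 3, 0, 0, 0, 0, 0, 0, 3, 0, 0, 0, 0, 0, 0, 2, 0, 0, 0, 0, 0, 0, 0, 0, 0, 0, 0, 0],
)

```text
t: 6.65
tcp_pos: [0.478, -0.0643, 0.0505]
tool_rot: [0.436, 0.557, -0.438, 0.555]
force: [-3.6, -1.0, 4.5]
finger_gap: -0.003
```

Request:
move_arm(
  deltas=[0, 3, 0, 0, 0, 0, 0, 0, 3, 1, 0, 0, 0, 0, 0, 2, 0, 0, 0, 0, 0, 0, 0, 0, 0, 0, 0, 0],
)

```text
t: 7.05
tcp_pos: [0.4803, -0.0641, 0.0425]
tool_rot: [0.437, 0.556, -0.437, 0.555]
force: [-1.5, 0.3, 0.7]
finger_gap: -0.003
```

Request:
move_arm(
  deltas=[0, 3, 0, 0, 0, 0, 0, 0, 3, 1, 0, 0, 0, 0, 0, 0, 0, 0, 0, 0, 0],
)

```text
t: 7.35
tcp_pos: [0.4815, -0.064, 0.0362]
tool_rot: [0.437, 0.556, -0.437, 0.555]
force: [-0.8, 0.2, 1.8]
finger_gap: 0.001
```

```bash
python3 - <<'E'
from h import *
from station import manip,viewer
st=manip.sense();print(st["t"],st["tcp_pos"],st["force"],delta(st,TAB["nr"]))
s=viewer.snapshot("wrist");cv2.imwrite("pics/w4.png",s["image"][...,::-1])
E
```

```text
7.35 [ 0.48145323 -0.06399947  0.03621263] [-0.77663384  0.21540844  1.75258178] [ 2.7136282  -0.92308638  0.19347935]
```

View pics/w4.png

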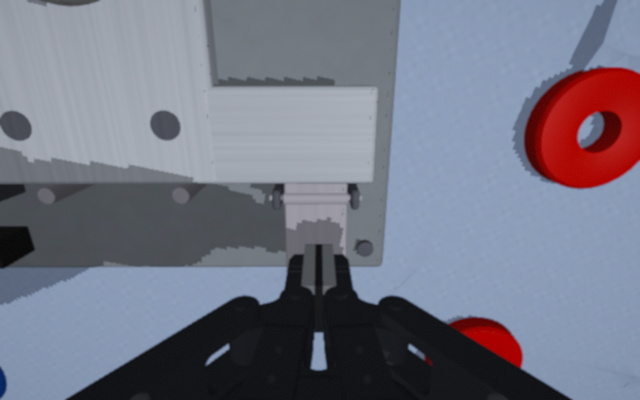

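The shim under the fingers is nearly flat. I'll press on to its stop.

Request:
move_arm(
  deltas=[0, 2, 0, 0, 0, 0, 0, 0, 1, 0, 0, 0, 0, 0, 0, 0, 0, 0, 0, 0, 0],
)

```text
t: 7.7
tcp_pos: [0.482, -0.0641, 0.0334]
tool_rot: [0.437, 0.556, -0.437, 0.556]
force: [-3.0, -1.2, 5.6]
finger_gap: 0.002
```

Request:
move_arm(
  deltas=[0, 1, 0, 0, 0, 0, 0, 0, 1, 0, 0, 0, 0, 0, 0, 0, 0, 0, 0, 0, 0],
)

```text
t: 8.0
tcp_pos: [0.482, -0.0642, 0.033]
tool_rot: [0.437, 0.556, -0.437, 0.556]
force: [-5.4, -0.6, 19.6]
finger_gap: 0.001
```

Request:
move_arm(
  deltas=[0, 1, 0, 0, 0, 0, 0, 0, 0, 0, 0, 0, 0, 0, 0, 0, 0, 0, 0, 0, 0],
)

```text
t: 8.3
tcp_pos: [0.482, -0.0642, 0.0328]
tool_rot: [0.437, 0.555, -0.437, 0.556]
force: [-5.7, -0.2, 26.9]
finger_gap: -0.003
```

Request:
move_arm(
  deltas=[0, -3, 0, 0, 0, 0, 0, 0, -5, 0, 0, 0, 0, 0, 0, -20, 0, 0, 0, 0, 0, 0, -40, 0, 0, 0, 0, 0, 0, -30, 0, 0, 0, 0, 0, 0, 0, -20, 0, 0, 0, 0, 0, -10, -40, 30, 0, 0, 0, 0, 0, -20, 30, 0, 0, 0, 0, 0, 0, 0, 0, 0, 0, 0, 0, 0, 0, 0, 0, 0],
)

```text
t: 9.3
tcp_pos: [0.4194, -0.1412, 0.1381]
tool_rot: [0.438, 0.555, -0.438, 0.555]
force: [-0.5, -0.1, 0.4]
finger_gap: -0.002
```

```bash
python3 - <<'E'
from h import *
from station import manip,viewer
st=manip.sense();print(st["t"],st["tcp_pos"],st["force"])
s=viewer.snapshot("top");pickle.dump(s,open("top5.pkl","wb"));cv2.imwrite("pics/t5.png",s["image"][...,::-1])
s=viewer.snapshot("wrist");pickle.dump(s,open("w5.pkl","wb"));cv2.imwrite("pics/w5.png",s["image"][...,::-1])
E
```

```text
9.3 [ 0.41937959 -0.14121212  0.13805966] [-0.50625952 -0.05136373  0.43110025]
```

View pics/w5.png

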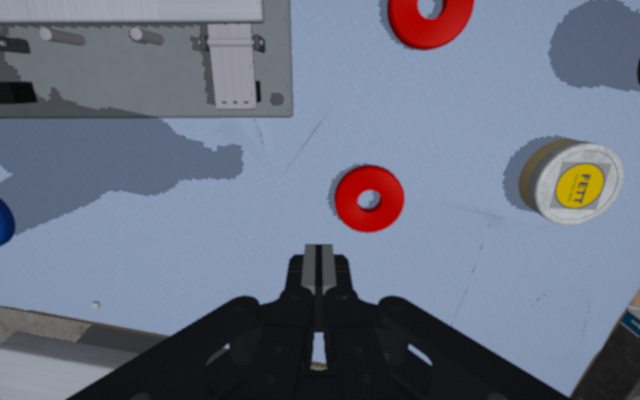

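View pics/t5.png

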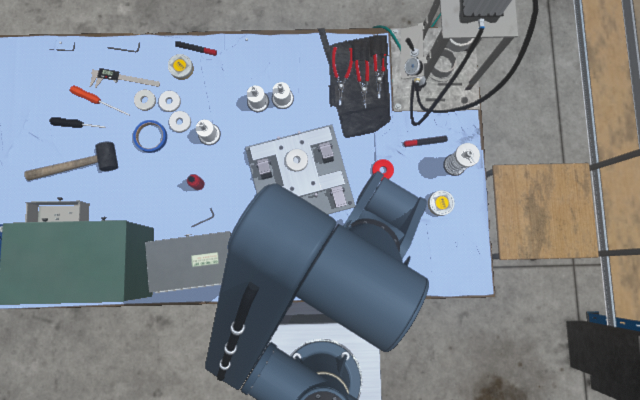

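The wrist view has the near right leaf at (232,65), apparently level. I'll check its height profile from depth, then compare the plate and disc with the start.

```bash
python3 - <<'E'
from h import *
def tb(P):
    d=P[...,:2]-C; c,s_=np.cos(A),np.sin(A); return (d[...,0]*c+d[...,1]*s_)*1e3,(-d[...,0]*s_+d[...,1]*c)*1e3
for n in("w5","top5","top0"):
    P=cloud(pickle.load(open(n+".pkl","rb"))); x,y=tb(P)
    for lab,cx,cy in(("nr",-65,-90),("fr",65,-90),("fl",65,90),("nl",-65,90)):
        o=[]
        for r in range(36,80,6):
            m=(abs(x-(cx-r))<3)&(abs(y-cy)<8)&(P[...,2]>.02)&(P[...,2]<.09); o.append(round(float(np.median(P[...,2][m])*1e3),1) if m.sum()>2 else None)
        print(n,lab,o)
a=pickle.load(open("top0.pkl","rb"))["image"].astype(int);b=pickle.load(open("top5.pkl","rb"))["image"].astype(int)
d=abs(a-b).max(2)[118:178,240:350]; print("plate region diff>40:",(d>40).sum())
E
```

```text
w5 nr [32.9, 33.0, 32.9, 32.8, 32.9, 32.7, 32.8, None]
w5 fr [None, None, None, None, None, None, None, None]
w5 fl [None, None, None, None, None, None, None, None]
w5 nl [None, None, None, None, 28.0, 27.9, 28.0, None]
top5 nr [32.5, 31.4, 32.4, 31.3, 32.5, 32.2, 34.2, None]
top5 fr [36.7, 43.7, 47.8, 47.9, 54.3, 32.9, 26.7, None]
top5 fl [41.0, 43.6, 49.6, 53.1, 56.1, 30.7, 26.7, None]
top5 nl [None, None, None, None, None, None, None, None]
top0 nr [35.8, 43.3, 50.1, 53.6, 58.8, 31.5, 26.5, None]
top0 fr [39.2, 42.9, 48.5, 53.7, 54.2, 33.6, 26.8, None]
top0 fl [38.5, 43.2, 48.2, 52.9, 54.9, 31.2, 27.9, None]
top0 nl [37.9, 45.1, 49.9, 54.0, 56.7, 31.6, 25.8, None]
plate region diff>40: 0
```

The shim reads level at 33 mm over its whole length, and nothing else has moved. I'll hand in.

```bash
python3 -c "
from station import job
print(job.sign_off())"
```

```text
the job is handed in; nothing more can be done
None
```

The soft corner is the **near right** lug, and its shim is now pressed flat. The job was handed in at about 9.5 s, with the arm clear of everything.

- **Finding the corner:** near right was the first lug I pressed. It sank from about 46 to 41 mm at 5–8 N, stiffened at a stop (12.7 N), and sprang back when released. I took that as conclusive and did not press the other three lugs.
- **Pressing the shim:** I pressed its tab down to a stop at 33 mm height, with up to 27 N, then lifted clear.
- **Shim check:** the wrist depth image shows the leaf level at 32.7–33.0 mm along its whole length. The task gives 33.5 mm for flat, which is within the 2 mm calibration. The top camera agrees, with more noise.
- **Other shims:** both far shims still slope up as at the start. The near left shim was hidden from the top camera in the last pictures. I never touched it, and it was standing in the wrist picture taken just before the shim press.
- **Surroundings:** the part of the plate with the disc shows no change in the top image. The bottle, tin, hex key, piston and pen look unmoved in the last picture.

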